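Nest the loose angle section on its storage base

ROBOT

A 7-joint arm with a two-finger parallel gripper is mounted at the origin on a cart in front of the work surface, level with it; the furniture and walls round the work are solid. World frame = base frame: x ahead of the robot, y to its left, z up, the work surface at z = 0. Lengths are in m, angles in rad, forces in N, time in s.
With the tool pointing down it reaches from about 0.425 to 0.925 m from the base axis. Payload 6.8 kg.
Tool frame: the origin (TCP) lies midway between the tips of the shut fingers; the grasp point (between the pads) lies 19 mm behind it; z points along the fingers, y is the direction in which the jaws open and shut (so a half turn about z gives the same grasp; the last joint's range is limited). The gripper opens to 85 mm and grips with 20 to 120 N. Pads are 22 mm wide; open, the fingers measure 114 mm over their backs; the gripper's body (76 mm by 85 mm) begins 54 mm behind the grasp point. The pads swing forward as they close: fully open they stand 13 mm farther back than shut.
Start: joints at [1.209, 0.477, 0.022, 1.555, -0.011, 1.109, -0.083], TCP at [0.169, -0.653, 0.231] pointing down, gripper open.
Joint ranges: [-2.96, 2.96], [-0.34, 2.1], [-1.41, 1.46], [0.24, 2.44], [-1.37, 4.51], [0.17, 1.92], [-2.96, 2.96]. Speed limits (rad/s): [2.39, 2.39, 3.14, 3.14, 3.14, 3.14, 3.14].

INTERFACE

Orientations are given as a unit quaternion [w, x, y, z].
In Python, from station import bot gives the robot as it stands. The module is installed in compiled form; this text tells all that it offers.
- The arm moves only by the tool play_rows, never from a script. Its argument "motion" is a list of rows, each a list of 2 entries, a list of its own where there are three numbers: the shift along the tool's x, y, z as a fraction of full scale, then the turn, a rotation vector about the tool's x, y, z as a fraction of full scale. In form: [[[tx, ty, tz], [rx, ry, rz]], ...]. A call has 1 to 8 rows; each row is the pose to reach, as a shift and turn from the pose measured when the call began, along the tool's axes at that moment, turning the shorter way round; what a row does not reach only later rows make up. Full scale, the value 1, is 400 mm for a shift and 360 degrees for a turn. A row lasts 1/10 s, in which the tool goes at most 50 mm and 8.59 degrees, less where a joint would pass 70% of its speed; a pose out of reach is approached as far as the arm can. A call with a number of a shift or a turn outside -1 to 1 is refused whole. A call with a gripper value outside its range is refused whole. "fingers" is the finger opening in mm, from 0 to 85.4, set as the call begins (left out, the last holds). The fingers move at their own pace and stop on an object; "grip_force" is the grip in N (left out, the last holds). Time passes only in rows, so rows that repeat a pose let the fingers close. It gives the time, the measured TCP pose, the force and the opening at its end, in the units of the state.
- bot.get_obs(): the state, without advancing time (a new reading comes with each control period).
- bot.read_camera(name): name is "scene" or "side" or "wrist"; returns a dict with "pixels" (400x640x3 uint8, red, green, blue), "range_z" (400x640 float32, m along the optical axis (not along the pixel's ray), 0 where there is no reading), "fovy" (degrees; the focal length in pixels is half the picture's height over the tangent of half this angle, whatever the lens; pixels are square), "cx", "cy" (the principal point, pixels), "pose" (4x4, takes a point from camera to world coordinates). Camera axes: x right, y down, z forward; pixel columns grow to the right and rows downward; lengths in m; the calibration is good to about 2 mm. A picture is of the moment at which its call begins.
- bot.hand_in(): hands the job in, once; it reports no verdict.
The state is a dict: "t": time; "q": joint angles; "joint_vel": joint speeds; "joint_torque": joint torques, N m; "eef_pos": TCP position; "tool_rot": TCP orientation; "contact_force": force on the tool from outside, world axes, zero at the start; "torque": the same for the moment, N m; "gripper_width": opening from 0.0 (shut) to 1.0 (fully open).
Only numpy, scipy, OpenCV 4.12 (cv2) and the standard library are available. Lean on these libraries where they do the work, as an engineer would, in place of code of your own. Each camera call takes 0.05 s, during which the arm holds its last target.

TASK

Put the loose right-angled aluminium section away: lower it, without dropping it, onto the short angle of the grey storage base, ridge over ridge, so that both its legs lie flat on the legs below and its ends overhang about equally. Then let go. Leave the other loose section, the flatter one with the obtuse angle, where it lies.

Things in the scene. Friction and masses are not known exactly. Their poses are not given: they have to be found in the camera images.
- right_section: Loose offcut of aluminium angle, about 90 g, legs at 90 degrees, standing ridge up like a tent: 60 mm long, legs 50 mm wide, 5 mm thick, 71 mm across, 39 mm high. Its faces slope at 45 degrees; its two cut ends, 60 mm apart along the ridge, are upright and can be pinched from above. Origin: on the underside, midway under the ridge; x along the ridge, y across, z up. Either end may be front.
- storage_base: Fixed grey plate, 90 (x) by 110 (y) by 8 mm, with a 36 mm long piece of the same angle fixed on it, ridge up, centred, along x, ridge 47 mm above the worktop. Origin: centre of the plate's underside, on the worktop; z up. Nested on it, the right-angled section has its origin 15 mm above this origin, its ridge at 54 mm, and overhangs the short angle by 12 mm at each end.
- shallow_section: The other loose aluminium section, a bystander: 60 mm long, legs 50 by 5 mm too, but at an obtuse angle of 132 degrees, so it is flatter and wider (25 mm high, 91 mm across) and would not fit. Stands ridge up. Origin: on the underside, midway under the ridge; x along the ridge, z up.

How it is judged:
On the way:
1. the right-angled section, held in the fingers, is brought down over the storage base's short angle to within about 15 mm of its seat (contact force between the fingers and right_section above 0.5 N and horizontal distance between right_section and storage_base below 0.02 m and z of right_section in the frame of storage_base below 0.03 m), for 0.05 s.
At the end, for the whole second after the job is handed in: The right-angled section rests, released and still, ridge up on the base's short angle: its centre within 12 mm of the base's centre seen from above, its origin 11 to 20 mm above the base's (15 mm when nested), its ridge within 10 degrees of the base's ridge, and no more than 10 degrees off level (horizontal distance between right_section and storage_base below 0.012 m and z of right_section in the frame of storage_base between 0.011 and 0.02 m and angle between the x axis of right_section and the x axis of storage_base, either way round below 0.175 rad and angle between right_section's own z axis and vertical below 0.175 rad and linear speed of right_section below 0.02 m/s); the robot touches nothing.
It fails at once if the flatter section is moved from its place (30 mm) or tipped over (distance of shallow_section from where it was at the start of the episode above 0.03 m or angle between shallow_section's own z axis and vertical above 0.5 rad).
It also fails if it takes over 35 s, if anything falls off the work surface, if the arm or the gripper's body presses on something with over 40 N, if the wrist force passes 120 N, or if a joint passes its speed limit or range.

## Working session

There is one attempt and no reset: what is moved stays moved. The work goes in short steps, Python scripts to look and compute and a tool call to move; the robot and the scene stay as the last step left them, time stands still between calls to the robot, and variables do not carry over. Pictures are saved under pics/ and viewed, and the job is handed in when it is done.

Besides the shell and the picture viewer there is one more tool, called after ">>>" as name([rows], argument=value, ...), one row to a line, values as JSON. play_rows: Moves the arm, as the interface text tells. Shift numbers are shares of 400 mm and turn numbers shares of 360 degrees, none past 1 either way. Its arguments: {"type":"object","properties":{"motion":{"type":"array"},"fingers":{"type":"number"},"grip_force":{"type":"number"}},"required":["motion"]}

```bash
mkdir -p pics
cat > h.py <<'E'
import numpy as np, cv2
from station import bot
from scipy.spatial.transform import Rotation as R
def cam(n,save=None):
    c=bot.read_camera(n)
    if save: cv2.imwrite('pics/'+save,c['pixels'][:,:,::-1])
    f=200/np.tan(np.radians(c['fovy'])/2)
    v,u=np.mgrid[:400,:640]; z=c['range_z']
    P=np.stack([(u-c['cx'])/f*z,(v-c['cy'])/f*z,z,np.ones_like(z)],-1)@np.array(c['pose']).T
    P=P[...,:3]; P[z==0]=np.nan
    return c['pixels'],P,c
E
python3 - <<'E'
from h import *
o=bot.get_obs(); print(o)
for n in ['scene','side','wrist']:
    px,P,c=cam(n,n+'1.png'); print(n,c['fovy'],c['cx'],c['cy'],np.round(c['pose'],3).tolist(), (c['range_z']>0).mean())
    np.savez(n+'1.npz',px=px,P=P)
E
```

```text
{'t': 0.0, 'q': array([ 1.20884473,  0.47780036,  0.02235302,  1.55647372, -0.01150978,
        1.10933044, -0.08308591]), 'joint_vel': array([-0.00052547, -0.00097123,  0.00073482, -0.00167053, -0.00021459,
        0.00214562, -0.00050118]), 'joint_torque': array([-2.17660358e-04, -5.96451259e+01,  1.60761539e+00, -2.81202632e+01,
        1.23947219e-02,  9.42163635e-03, -2.85760552e-05]), 'eef_pos': array([ 0.16933939, -0.6527785 ,  0.23031642]), 'tool_rot': array([-9.22941871e-04,  9.91954068e-01,  1.26594785e-01, -1.87380515e-04]), 'contact_force': array([ 0.19163783, -0.23016307,  0.14838354]), 'torque': array([-0.02831799,  0.00877223, -0.04179195]), 'gripper_width': 0.9995142912429974}
scene 55.15116001158415 327.6798253252485 201.0876000878472 [[0.761, -0.357, 0.541, 0.072], [-0.648, -0.398, 0.649, -0.386], [-0.017, -0.845, -0.534, 0.488], [0.0, 0.0, 0.0, 1.0]] 0.99592578125
side 57.51712675322294 318.6815945544799 205.82956515642695 [[-0.989, -0.081, 0.125, 0.419], [-0.148, 0.643, -0.751, 0.824], [-0.02, -0.761, -0.648, 0.592], [0.0, 0.0, 0.0, 1.0]] 0.99569140625
wrist 69.18249562086916 324.90143030041276 204.31843847322858 [[0.25, -0.931, -0.268, 0.237], [-0.968, -0.241, -0.067, -0.636], [-0.002, 0.276, -0.961, 0.374], [0.0, 0.0, 0.0, 1.0]] 0.99585546875
```

```bash
ls pics
```

```text
scene1.png
side1.png
wrist1.png
```

View pics/scene1.png

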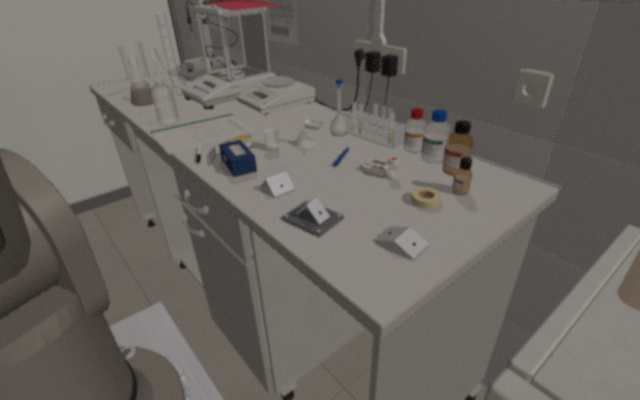

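View pics/side1.png

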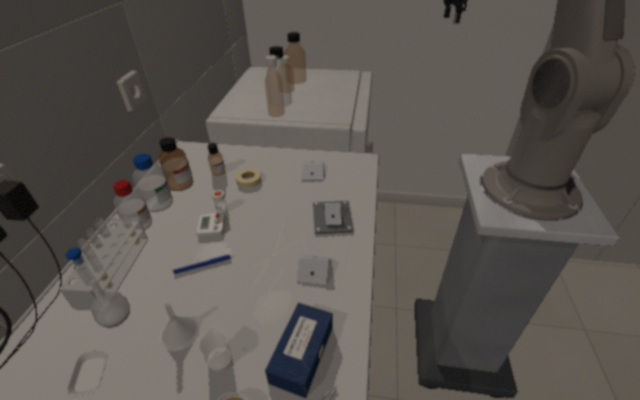

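View pics/wrist1.png

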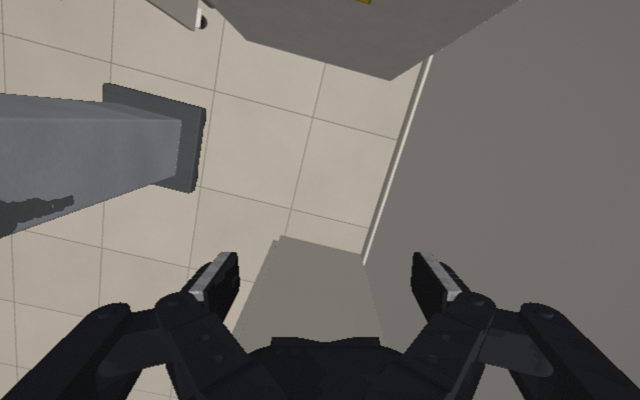

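The scene picture shows loose sections at about (279,184) and (402,241), with the base between them at (313,215). The side picture shows the same three at (314,270), (312,171) and (332,217). Next I'll measure their heights and poses.

Run:
```python
from h import *
for n,boxes in [('scene',{'A':(255,165,305,205),'base':(275,190,350,240),'B':(365,215,440,265)}),('side',{'A':(290,245,340,292),'base':(305,193,362,243),'B':(292,155,335,188)})]:
    d=np.load(n+'1.npz');P=d['P'];px=d['px']
    ims=[]
    for k,(a,b,c,e) in boxes.items():
        Q=P[b:e,a:c].reshape(-1,3); h=Q[np.isfinite(Q[:,2])]
        m=(h[:,2]>0.008)&(h[:,2]<.09); q=h[m]
        print(n,k,'table z',np.median(h[(abs(h[:,2])<.02)][:,2]),'n',len(q))
        print('  zmax',np.percentile(q[:,2],[50,90,98,100]).round(4),'min',q.min(0).round(3),'max',q.max(0).round(3))
        t=q[q[:,2]>np.percentile(q[:,2],98)-.008]
        mu=t.mean(0); C=np.cov(t[:,:2].T); w,v=np.linalg.eigh(C)
        print('  ridge mean',mu.round(4),'ang',np.degrees(np.arctan2(v[1,1],v[0,1])).round(1),np.sqrt(w).round(4))
        ims.append(cv2.resize(px[b:e,a:c],(260,260),interpolation=cv2.INTER_CUBIC))
    cv2.imwrite(f'pics/{n}_crop.png',np.hstack(ims)[:,:,::-1])
```

```text
scene A table z -0.0014543307789270932 n 394
  zmax [0.0215 0.0338 0.0361 0.0378] min [0.479 0.308 0.008] max [0.541 0.457 0.038]
  ridge mean [0.5089 0.3369 0.0326] ang 178.3 [0.0031 0.0179]
scene base table z -0.0008918394753010261 n 425
  zmax [0.0241 0.0409 0.044  0.0461] min [0.441 0.12  0.008] max [0.542 0.317 0.046]
  ridge mean [0.4925 0.1708 0.0407] ang -172.7 [0.0034 0.0111]
scene B table z -0.0010070779155036402 n 689
  zmax [0.0158 0.022  0.0235 0.0244] min [ 0.538 -0.055  0.008] max [0.607 0.025 0.024]
  ridge mean [ 0.5715 -0.0155  0.0195] ang -171.7 [0.0102 0.0182]
side A table z 0.0002616869815666445 n 686
  zmax [0.0235 0.0357 0.0382 0.0395] min [0.483 0.312 0.008] max [0.544 0.375 0.04 ]
  ridge mean [0.5133 0.3452 0.0346] ang 179.0 [0.0035 0.0173]
side base table z 0.0007609768342182743 n 689
  zmax [0.0102 0.0389 0.045  0.0486] min [0.444 0.117 0.008] max [0.548 0.236 0.049]
  ridge mean [0.4957 0.1805 0.0419] ang -166.9 [0.0033 0.0105]
side B table z 0.00025205906817804546 n 332
  zmax [0.0167 0.0232 0.0245 0.0257] min [ 0.541 -0.051  0.008] max [0.606 0.034 0.026]
  ridge mean [ 0.5745 -0.0053  0.0205] ang -167.5 [0.0096 0.0175]
```

View pics/scene_crop.png

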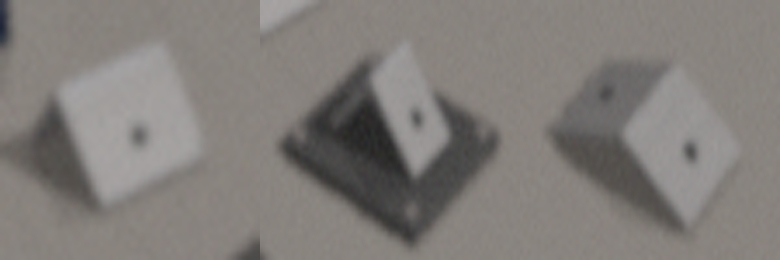

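View pics/side_crop.png

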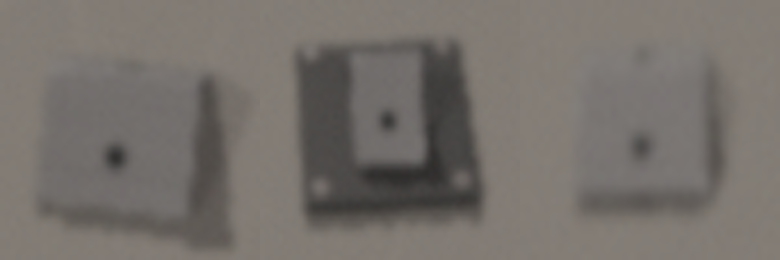

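Section A, in the scene picture at (279,184), is 38 mm high, so it is the right-angled one. B at (402,241) is 24 mm high, so it is the flat bystander. I'll move toward A, going around the zone too close to the robot base.

```bash
cat >> h.py <<'E'
def plan(pos,yaw_y):
    """tool pointing down, tool y at yaw_y deg"""
    o=bot.get_obs(); w,x,y,z=o['tool_rot']; R0=R.from_quat([x,y,z,w])
    a=np.radians(yaw_y); Y=np.array([np.cos(a),np.sin(a),0]); Z=np.array([0,0,-1.]); X=np.cross(Y,Z)
    Rt=R.from_matrix(np.stack([X,Y,Z],1))
    s=R0.inv().apply(np.array(pos)-o['eef_pos']); r=(R0.inv()*Rt).as_rotvec()
    print('t',o['t'],'shift',(s/.4).round(4),'turn',(r/2/np.pi).round(4),'rows',np.linalg.norm(s)/.05,np.degrees(np.linalg.norm(r))/8.59)
E
python3 -c "
from h import *
plan([.47,-.40,.25],-60)
plan([.57,-.05,.25],-1.5)"
```

```text
t 0.15 shift [ 0.8863 -0.4234 -0.0481] turn [-0.0002 -0.     -0.0429] rows 7.867269785915186 1.7993723670896145
t 0.15 shift [ 1.348  -1.2076 -0.047 ] turn [-2.000e-04 -1.000e-04 -2.054e-01] rows 14.483402407386032 8.609597550040982
```

>>> play_rows([
  [[0.12,-0.05,0],[0,0,-0.02]],
  [[0.24,-0.11,-0.01],[0,0,-0.04]],
  [[0.36,-0.17,-0.02],[0,0,-0.06]],
  [[0.48,-0.23,-0.03],[0,0,-0.08]],
  [[0.6,-0.29,-0.04],[0,0,-0.1]],
  [[0.72,-0.35,-0.04],[0,0,-0.12]],
  [[0.83,-0.4,-0.05],[0,0,-0.14]],
  [[0.89,-0.42,-0.05],[0,0,-0.15]],
], fingers=85)

```text
t: 0.95
eef_pos: [0.4734, -0.3987, 0.251]
tool_rot: [-0.001, 0.825, 0.565, 0.0]
contact_force: [0.4, -0.2, -0.1]
gripper_width: 0.994
```

```bash
python3 -c "
from h import *
o=bot.get_obs();print(o['q'],o['eef_pos'],o['tool_rot'])
plan([.56,-.02,.25],-1.5)
plan([.5,.30,.23],-1.5)"
```

```text
[ 0.82280029  0.38627797 -0.29395628  1.65709174  0.12029233  1.11706387
  0.12730822] [ 0.47341755 -0.39870955  0.25103755] [-6.82573551e-04  8.24844939e-01  5.65358465e-01  4.09736439e-04]
t 0.95 shift [ 0.9611 -0.1397  0.0041] turn [-0.0001 -0.0002 -0.0546] rows 7.769646566598663 2.2870558761779414
t 0.95 shift [ 1.6531 -0.5681  0.0554] turn [-0.0001 -0.0002 -0.0546] rows 13.990628855212705 2.2870558761779414
```

>>> play_rows([
  [[0.12,-0.02,0],[0,0,-0.01]],
  [[0.24,-0.04,0],[0,0,-0.02]],
  [[0.36,-0.06,0],[0,0,-0.03]],
  [[0.48,-0.08,0],[0,0,-0.04]],
  [[0.6,-0.1,0],[0,0,-0.05]],
  [[0.72,-0.12,0],[0,0,-0.055]],
  [[0.84,-0.15,0],[0,0,-0.055]],
  [[0.96,-0.18,0],[0,0,-0.055]],
])

```text
t: 1.75
eef_pos: [0.5446, -0.0129, 0.2516]
tool_rot: [-0.001, 0.715, 0.699, 0.0]
contact_force: [1.0, 0.5, -0.0]
gripper_width: 0.997
```

```bash
python3 -c "
from h import *
o=bot.get_obs();print(o['q'],o['eef_pos'],o['tool_rot'])
plan([.505,.27,.21],-1.5)"
```

```text
[ 0.35860487  0.29163521 -0.54177045  1.81590928  0.16730204  1.07974837
 -0.26762392] [ 0.54459888 -0.01285008  0.25157823] [-5.70447509e-04  7.15493117e-01  6.98619415e-01  4.31572316e-04]
t 1.75 shift [ 0.7044 -0.1158  0.105 ] turn [-0.     -0.0002  0.0004] rows 5.772382211499103 0.018159379775008165
```

>>> play_rows([
  [[0.12,-0.02,0],[0,0,0]],
  [[0.24,-0.04,0],[0,0,0]],
  [[0.36,-0.06,0],[0,0,0]],
  [[0.48,-0.09,0],[0,0,0]],
  [[0.53,-0.1,0],[0,0,0]],
  [[0.53,-0.1,0],[0,0,0]],
  [[0.53,-0.1,0],[0,0,0]],
])

```text
t: 2.45
eef_pos: [0.5096, 0.1996, 0.2516]
tool_rot: [-0.0, 0.715, 0.699, 0.0]
contact_force: [0.3, -1.1, -0.2]
gripper_width: 1.002
```

```bash
python3 -c "
from h import *
px,P,c=cam('wrist','wrist2.png');np.savez('wrist2.npz',px=px,P=P)
print(np.round(c['pose'],3))
"
```

```text
[[ 1.    -0.023 -0.008  0.511]
 [-0.025 -0.961 -0.274  0.269]
 [-0.002  0.274 -0.962  0.395]
 [ 0.     0.     0.     1.   ]]
```

View pics/wrist2.png

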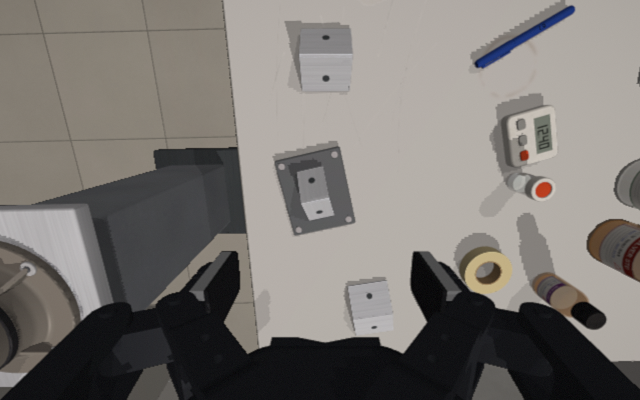

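The wrist picture shows the right section at (326,57), the base plate at (316,190) with its angle at (315,192), and the flat section at (371,307). Next I'll fit tent models to the depth points.

```bash
cat >> h.py <<'E'
from scipy.optimize import least_squares
def tent(P,box,zlo,zhi,slope=1.0,yaw0=0.0):
    a,b,c,e=box; q=P[b:e,a:c].reshape(-1,3); q=q[np.isfinite(q[:,2])]; q=q[(q[:,2]>zlo)&(q[:,2]<zhi)]
    m=q.mean(0)
    def res(p): 
        n=np.array([-np.sin(p[0]),np.cos(p[0])]); return (p[2]-slope*abs((q[:,:2]-m[:2])@n-p[1])-q[:,2])/1.41
    s=least_squares(res,[yaw0,0,.04],loss='soft_l1',f_scale=.001)
    y,d,h=s.x; n=np.array([-np.sin(y),np.cos(y)]); t=np.array([np.cos(y),np.sin(y)])
    g=q[abs(res(s.x))<.003]; l=(g[:,:2]-m[:2])@t; lo,hi=np.percentile(l,[.5,99.5])
    ctr=m[:2]+n*d+t*(lo+hi)/2
    print('n',len(q),len(g),'ctr',ctr.round(4),'yaw',np.degrees(y).round(2),'ridge z',h.round(4),'len',(hi-lo).round(4),'rms',np.sqrt(np.mean(res(s.x)**2)).round(4))
    return ctr,y
E
python3 - <<'E'
from h import *
d=np.load('wrist2.npz');P=d['P']
tent(P,(285,10,370,105),.006,.06)
tent(P,(285,155,345,228),.013,.07,yaw0=.17)
# plate
q=P[135:250,260:370].reshape(-1,3); q=q[(abs(q[:,2]-.008)<.003)]
r=cv2.minAreaRect(q[:,:2].astype(np.float32)); print(r)
print('table',np.nanmedian(P[110:140,250:400,2]))
for n,b1,b2 in [('side',(290,245,345,292),(310,195,355,235)),('scene',(250,165,305,205),(290,192,345,235))]:
    P=np.load(n+'1.npz')['P']; tent(P,b1,.006,.06); tent(P,b2,.015,.07,yaw0=.17)
E
```

```text
n 3111 3111 ctr [0.5126 0.3412] yaw -1.29 ridge z 0.04 len 0.0591 rms 0.0006
n 1384 1380 ctr [0.4951 0.1753] yaw 11.54 ridge z 0.0481 len 0.0356 rms 0.0006
((0.49485576152801514, 0.1755075454711914), (0.09004765748977661, 0.10974942147731781), 11.466485023498535)
table 0.0011447886284770559
n 732 720 ctr [0.5134 0.3416] yaw -1.03 ridge z 0.0386 len 0.0596 rms 0.0012
n 298 280 ctr [0.4962 0.1772] yaw 11.9 ridge z 0.0453 len 0.0356 rms 0.0016
n 451 388 ctr [0.5128 0.3872] yaw -2.97 ridge z 0.0828 len 0.0601 rms 0.0089
n 304 295 ctr [0.4936 0.174 ] yaw 11.49 ridge z 0.0442 len 0.0374 rms 0.0013
```

```bash
python3 -c "
from h import *
plan([.5126,.3412,.10],-1.3)"
```

```text
t 2.5 shift [ 0.3565 -0.0023  0.3789] turn [-0.0001 -0.     -0.0004] rows 4.162045579610911 0.0177933326606798
```

>>> play_rows([
  [[0.12,0,0.06],[0,0,0]],
  [[0.22,0,0.13],[0,0,0]],
  [[0.31,0,0.2],[0,0,0]],
  [[0.3565,-0.0023,0.3],[0,0,0]],
  [[0.3565,-0.0023,0.38],[0,0,0]],
  [[0.3565,-0.0023,0.38],[0,0,0]],
  [[0.3565,-0.0023,0.38],[0,0,0]],
])

```text
t: 3.2
eef_pos: [0.5136, 0.3393, 0.0997]
tool_rot: [0.0, 0.717, 0.697, -0.001]
contact_force: [-0.0, 0.4, 0.7]
gripper_width: 0.996
```

```bash
python3 -c "
from h import *
px,P,c=cam('wrist','wrist3.png');np.savez('wrist3.npz',px=px,P=P)
plan([.5126,.3412,.006],-1.3)
"
```

```text
t 3.25 shift [ 0.0025 -0.0043  0.2374] turn [ 0.0002 -0.0001 -0.0008] rows 1.8992357697204372 0.03542094706486519
```

View pics/wrist3.png

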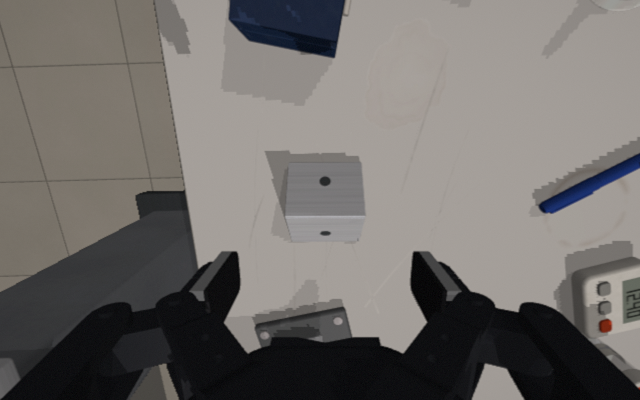

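The section at (325,200) lies centred between the fingertips at (238,260) and (412,260). I'll check the fit once more, then descend.

```bash
python3 -c "
from h import *
P=np.load('wrist3.npz')['P']; tent(P,(270,145,380,246),.006,.06)
"
```

```text
n 5820 5820 ctr [0.5128 0.3413] yaw -1.32 ridge z 0.04 len 0.0591 rms 0.0005
```

>>> play_rows([
  [[0.0025,-0.0043,0.06],[0,0,-0.0008]],
  [[0.0025,-0.0043,0.12],[0,0,-0.0008]],
  [[0.0025,-0.0043,0.18],[0,0,-0.0008]],
  [[0.0025,-0.0043,0.22],[0,0,-0.0008]],
  [[0.0025,-0.0043,0.237],[0,0,-0.0008]],
  [[0.0025,-0.0043,0.237],[0,0,-0.0008]],
  [[0.0025,-0.0043,0.237],[0,0,-0.0008]],
])

```text
t: 3.95
eef_pos: [0.5135, 0.3417, 0.0074]
tool_rot: [0.0, 0.715, 0.699, 0.001]
contact_force: [-0.5, 0.4, 0.5]
gripper_width: 0.993
```

>>> play_rows([
  [[0,0,0],[0,0,0]],
  [[0,0,0],[0,0,0]],
  [[0,0,0],[0,0,0]],
  [[0,0,0],[0,0,0]],
  [[0,0,0],[0,0,0]],
  [[0,0,0],[0,0,0]],
  [[0,0,0],[0,0,0]],
], fingers=50, grip_force=40)

```text
t: 4.65
eef_pos: [0.5142, 0.3424, 0.0088]
tool_rot: [0.001, 0.715, 0.699, 0.003]
contact_force: [-1.2, -1.1, 5.7]
gripper_width: 0.689
```

```bash
python3 -c "
from h import *
px,P,c=cam('wrist','wrist4.png')
o=bot.get_obs();print(o['t'],o['eef_pos'],o['gripper_width'],o['contact_force'])"
```

```text
4.7 [0.51426359 0.34233668 0.00877946] 0.6925228099221769 [-0.68745308 -0.05557834  6.0892324 ]
```

View pics/wrist4.png

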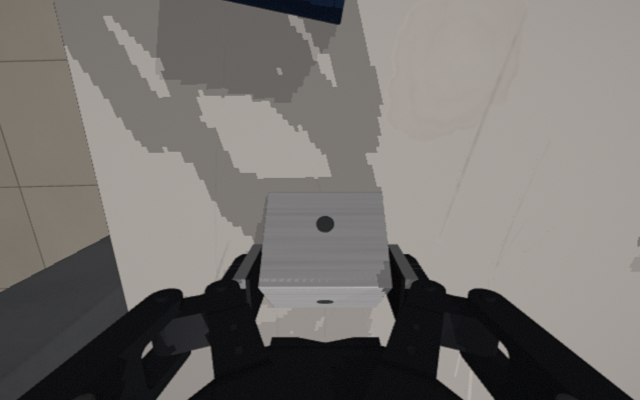

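The opening reads 59 mm, and the section sits between both pads, spanning about (262,290) to (388,290). I'll lift it.

>>> play_rows([
  [[0,0,-0.01],[0,0,0]],
  [[0,0,-0.03],[0,0,0]],
  [[0,0,-0.07],[0,0,0]],
  [[0,0,-0.13],[0,0,0]],
  [[0,0,-0.19],[0,0,0]],
  [[0,0,-0.22],[0,0,0]],
  [[0,0,-0.22],[0,0,0]],
  [[0,0,-0.22],[0,0,0]],
], grip_force=60)

```text
t: 5.5
eef_pos: [0.5137, 0.3417, 0.0966]
tool_rot: [0.001, 0.715, 0.699, 0.002]
contact_force: [-0.4, -0.3, -1.2]
gripper_width: 0.687
```

```bash
python3 -c "
from h import *
px,P,c=cam('wrist','wrist5.png')
o=bot.get_obs();print(o['t'],o['eef_pos'],o['tool_rot'],o['gripper_width'],o['contact_force'])
P2=P-[0,0,o['eef_pos'][2]]
ctr,y=tent(P2,(262,180,388,310),-.06,.06)
w,x,yy,z=o['tool_rot'];Rm=R.from_quat([x,yy,z,w]).as_matrix()
print('tool y yaw',np.degrees(np.arctan2(Rm[1,1],Rm[0,1])),'tilt',Rm[:,2],'ctr off world',ctr-o['eef_pos'][:2])
"
```

```text
5.55 [0.51339664 0.34148513 0.09591996] [5.87224246e-04 7.15303292e-01 6.98811605e-01 1.78781147e-03] 0.6890824736243051 [-1.1319906  -0.15059883 -1.18251232]
n 14043 14040 ctr [0.5132 0.3406] yaw -1.55 ridge z 0.0315 len 0.0588 rms 0.0005
tool y yaw -1.3364949145866134 tilt [ 0.00337837  0.0016586  -0.99999292] ctr off world [-0.00021091 -0.00083801]
```

View pics/wrist5.png

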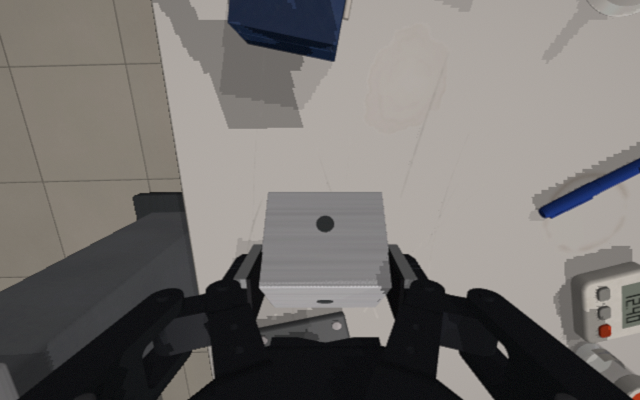

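The section is held level, with its ridge 31 mm above the TCP. I'll carry it over the base.

```bash
python3 -c "
from h import *
plan([.495,.1763,.10],11.7)"
```

```text
t 5.55 shift [-0.4139 -0.0363 -0.011 ] turn [ 0.0006 -0.0002 -0.0362] rows 3.325129266322343 1.5178235619857017
```

>>> play_rows([
  [[-0.06,-0.005,-0.01],[0,0,-0.006]],
  [[-0.15,-0.013,-0.011],[0,0,-0.014]],
  [[-0.24,-0.021,-0.011],[0.0006,0,-0.022]],
  [[-0.33,-0.029,-0.011],[0.0006,-0.0002,-0.03]],
  [[-0.39,-0.034,-0.011],[0.0006,-0.0002,-0.0362]],
  [[-0.4139,-0.0363,-0.011],[0.0006,-0.0002,-0.0362]],
  [[-0.4139,-0.0363,-0.011],[0.0006,-0.0002,-0.0362]],
  [[-0.4139,-0.0363,-0.011],[0.0006,-0.0002,-0.0362]],
])

```text
t: 6.35
eef_pos: [0.495, 0.1778, 0.0999]
tool_rot: [-0.001, 0.631, 0.776, 0.0]
contact_force: [-0.4, 0.7, -1.4]
gripper_width: 0.683
```

```bash
python3 -c "
from h import *
px,P,c=cam('wrist','wrist6.png')
o=bot.get_obs();print(o['t'],o['eef_pos'],o['gripper_width'],o['contact_force'])
ctr,y=tent(P-[0,0,o['eef_pos'][2]],(262,180,388,310),-.06,.06,yaw0=.2)
q=P.reshape(-1,3); q=q[(abs(q[:,2]-.0085)<.0035)&(abs(q[:,0]-.495)<.07)&(abs(q[:,1]-.175)<.08)]
print(len(q),cv2.minAreaRect(q[:,:2].astype(np.float32)))
plan([.495,.1763,.05],11.7)
"
```

```text
6.4 [0.49502893 0.17829317 0.100029  ] 0.6834565295981747 [ 0.03828887  0.23144544 -0.33096827]
n 14063 14060 ctr [0.4946 0.1767] yaw 11.34 ridge z 0.0307 len 0.0587 rms 0.0005
4225 ((0.4883647561073303, 0.21008092164993286), (0.09011948853731155, 0.03863490745425224), 11.675408363342285)
t 6.4 shift [-0.0051 -0.0011  0.1251] turn [ 0.     -0.0002  0.0002] rows 1.0013739298151838 0.013183992455985186
```

View pics/wrist6.png

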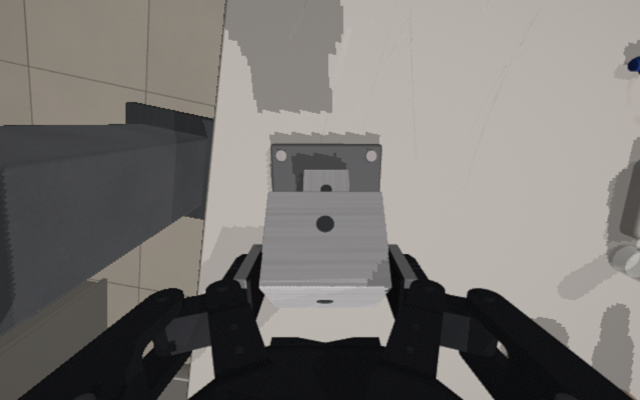

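The section centre is at (0.4946, 0.1767) and the base centre at about (0.4952, 0.1753), about 1.5 mm apart. Yaw agrees. I'll correct the offset and lower slowly.

>>> play_rows([
  [[-0.004,0.0005,0.03],[0,0,0]],
  [[-0.004,0.0005,0.07],[0,0,0]],
  [[-0.004,0.0005,0.11],[0,0,0]],
  [[-0.004,0.0005,0.14],[0,0,0]],
  [[-0.004,0.0005,0.155],[0,0,0]],
  [[-0.004,0.0005,0.16],[0,0,0]],
  [[-0.004,0.0005,0.16],[0,0,0]],
  [[-0.004,0.0005,0.16],[0,0,0]],
])

```text
t: 7.2
eef_pos: [0.496, 0.177, 0.0365]
tool_rot: [-0.0, 0.631, 0.776, 0.001]
contact_force: [0.1, -0.2, -1.1]
gripper_width: 0.685
```

```bash
python3 -c "
from h import *
px,P,c=cam('wrist','wrist7.png')
o=bot.get_obs();print(o['t'],o['eef_pos'],o['gripper_width'],o['contact_force'])
ctr,y=tent(P-[0,0,o['eef_pos'][2]],(262,180,388,310),-.06,.06,yaw0=.2)
plan([.495,.1765,.0235],11.7)
"
```

```text
7.25 [0.495992   0.17700214 0.0365566 ] 0.6873808713328368 [ 0.11514656 -0.06934558 -0.10337139]
n 16317 14047 ctr [0.4956 0.1759] yaw 11.43 ridge z 0.0305 len 0.0587 rms 0.0065
t 7.25 shift [-0.0008 -0.0027  0.0326] turn [ 0.0002 -0.0003  0.0002] rows 0.2620771240440735 0.015471907958244477
```

View pics/wrist7.png

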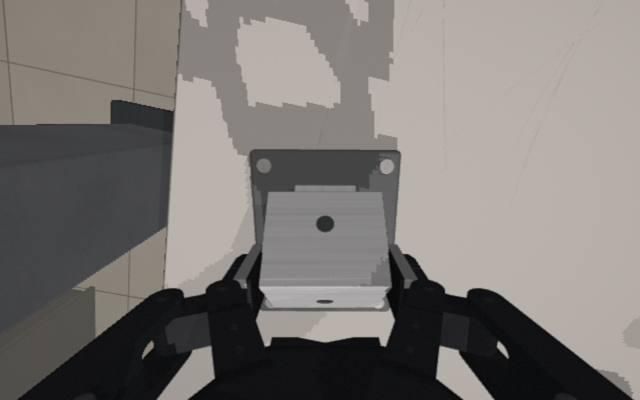

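The section is centred over the short angle, which shows at (325,188), with about 12 mm to go and no contact yet.

>>> play_rows([
  [[-0.001,-0.001,0.008],[0,0,0]],
  [[-0.001,-0.001,0.016],[0,0,0]],
  [[-0.001,-0.001,0.022],[0,0,0]],
  [[-0.001,-0.001,0.026],[0,0,0]],
  [[-0.001,-0.001,0.028],[0,0,0]],
  [[-0.001,-0.001,0.03],[0,0,0]],
  [[-0.001,-0.001,0.03],[0,0,0]],
])

```text
t: 7.95
eef_pos: [0.4957, 0.1765, 0.0245]
tool_rot: [-0.0, 0.631, 0.776, 0.001]
contact_force: [-0.4, -0.6, -1.5]
gripper_width: 0.685
```

No contact yet, so I'll creep lower.

>>> play_rows([
  [[0,0,0.001],[0,0,0]],
  [[0,0,0.002],[0,0,0]],
  [[0,0,0.003],[0,0,0]],
  [[0,0,0.003],[0,0,0]],
])

```text
t: 8.35
eef_pos: [0.4959, 0.1764, 0.0242]
tool_rot: [0.0, 0.631, 0.776, 0.001]
contact_force: [-3.0, -1.9, 10.2]
gripper_width: 0.686
```

```bash
python3 -c "
from h import *
o=bot.get_obs();print(o['t'],o['eef_pos'],o['gripper_width'],o['contact_force'])"
```

```text
8.35 [0.49593111 0.17636113 0.02421374] 0.6856092696849703 [-2.98857119 -1.8668519  10.16490761]
```

There is now 10 N upward at TCP z 24 mm, which is the expected seat height. I'll release.

>>> play_rows([
  [[0,0,0],[0,0,0]],
  [[0,0,0],[0,0,0]],
  [[0,0,0],[0,0,0]],
  [[0,0,0],[0,0,0]],
  [[0,0,0],[0,0,0]],
  [[0,0,0],[0,0,0]],
], fingers=82, grip_force=20)

```text
t: 8.95
eef_pos: [0.4959, 0.1764, 0.0241]
tool_rot: [0.0, 0.631, 0.776, 0.001]
contact_force: [-0.6, 0.4, 0.2]
gripper_width: 0.961
```

```bash
python3 -c "
from h import *
px,P,c=cam('wrist','wrist8.png')
o=bot.get_obs();print(o['t'],o['eef_pos'],o['gripper_width'],o['contact_force'])
ctr,y=tent(P,(262,185,388,310),.016,.08,yaw0=.2)"
```

```text
9.0 [0.49593248 0.17640657 0.02415902] 0.9546481215876471 [0.50086944 0.15130495 0.4340189 ]
n 14040 14040 ctr [0.4955 0.1753] yaw 11.37 ridge z 0.0551 len 0.0586 rms 0.0005
```

View pics/wrist8.png

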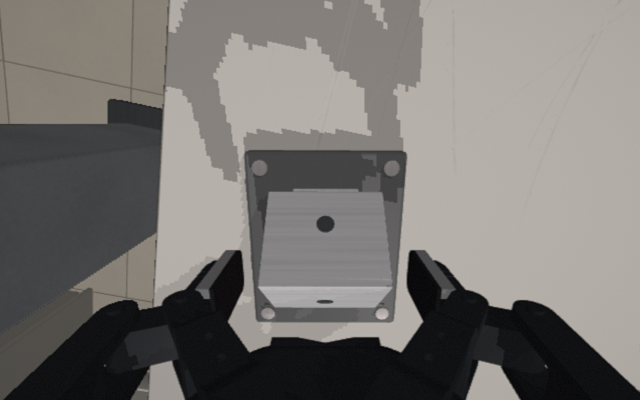

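The section is nested at (325,250), with clear gaps to the pads at (228,280) and (422,280). Retreating upward.

>>> play_rows([
  [[0,0,-0.03],[0,0,0]],
  [[0,0,-0.1],[0,0,0]],
  [[0,0,-0.2],[0,0,0]],
  [[0,0,-0.32],[0,0,0]],
  [[0,0,-0.4],[0,0,0]],
  [[0,0,-0.45],[0,0,0]],
  [[0,0,-0.45],[0,0,0]],
  [[0,0,-0.45],[0,0,0]],
])

```text
t: 9.8
eef_pos: [0.4956, 0.176, 0.2046]
tool_rot: [0.001, 0.631, 0.776, 0.001]
contact_force: [-0.3, 0.1, -0.3]
gripper_width: 0.96
```

```bash
python3 -c "
from h import *
px,P,c=cam('wrist','wrist9.png')
o=bot.get_obs();print(o['t'],o['eef_pos'],o['joint_vel'].round(3),o['contact_force'])
ctr,y=tent(P,(262,170,388,300),.016,.08,yaw0=.2)
q=P.reshape(-1,3); q=q[(abs(q[:,2]-.0085)<.0035)&(abs(q[:,0]-.495)<.07)&(abs(q[:,1]-.175)<.08)]
print(cv2.minAreaRect(q[:,:2].astype(np.float32)))
px,P,c=cam('side','side9.png')
tent(P,(292,155,335,188),.004,.06,slope=np.tan(np.radians(24)),yaw0=.15)
P=np.load('side1.npz')['P'];tent(P,(292,155,335,188),.004,.06,slope=np.tan(np.radians(24)),yaw0=.15)
"
```

```text
9.85 [0.495064   0.17578642 0.203673  ] [-0.006  0.016  0.006  0.012  0.001 -0.002 -0.002] [-0.65156515 -0.2722343   0.25691726]
n 2416 2416 ctr [0.4952 0.1751] yaw 11.4 ridge z 0.0551 len 0.0593 rms 0.0005
((0.49493610858917236, 0.17560315132141113), (0.09004630148410797, 0.10910007357597351), 11.459931373596191)
n 400 393 ctr [ 0.5759 -0.0119] yaw 8.39 ridge z 0.0247 len 0.0585 rms 0.0012
n 393 392 ctr [ 0.5759 -0.012 ] yaw 9.0 ridge z 0.0247 len 0.0586 rms 0.0011
```

View pics/wrist9.png

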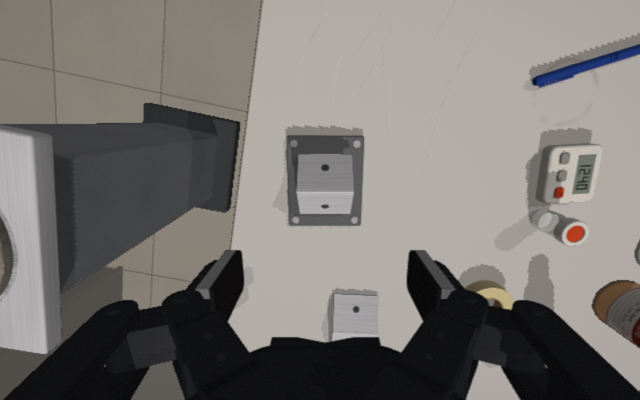

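The picture shows the section centred on the base at (326,180) and the gripper clear of it. Handing in.

```bash
python3 -c "
from station import bot
print(bot.hand_in())"
```

```text
the job is handed in; nothing more can be done
None
```

The right-angled section is nested on the storage base's short angle, released, and the job is handed in at about 10 s. I pinched it by its cut ends, carried it over, and lowered it until about 10 N of contact showed at the expected seat height. I then opened the fingers and raised the gripper to about 0.2 m.

My last checks, all from the camera images:

| Check | Result |
|---|---|
| Section centre to plate centre | about 0.6 mm |
| Ridge against base | 11.4° against 11.5° |
| Ridge height | 55 mm measured (54 mm when nested); the wrist camera reads about 1 mm high |
| Lying flat | fits a level tent with 0.5 mm error |
| Flatter section | not moved: 0.1 mm in position, 0.6° in angle, which is within measurement noise |

No check on the final state failed. The one that disagreed was an early scene-camera fit of the loose section, spoiled by another object in the picture. I discarded it for the wrist and side cameras, which agreed.

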